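Put a beetle specimen on the lens viewer

TASK

Lift the lid off the green specimen tin by its knob and set it down, knob up, on the middle of the cork mat; then take the red dust cap off the viewer's lens and lay it in the blue dish, the same way up. Next take the amber beetle block out of the tin and set it flat and centred on the viewer's lens, beetle up, its long side parallel to the viewer's display (in line with the two blue marks beside the lens), and last put the lid back on the tin so that it is fully seated. Set each thing down gently without dropping it, and leave the tin and everything else where they stand.

Things in the scene. Friction and masses are not known exactly. Their poses are not given: they have to be found in the camera images.
- tin: Low round tin, dull green, open at the top under its lid, loose, 0.8 kg. Outer diameter 150, height 60, wall 4, floor 5 thick. Origin: centre of its underside, z up.
- lid: Loose round green lid of the tin, black knob, about 0.25 kg. Origin: centre of the underside of its plug, z up. Plug 132 across, tapering to 124 at its foot, 8 high (5 play all round in the 142 mouth); disc 158 across from 8 to 14 above the origin; neck 18 across to 22; knob 30 across from 22 to 44. Seated, its origin is 52 above the tin's; on the mat it rests on its plug.
- specimen: Beetle cast in an amber block, loose, lying on the floor of the tin. 64 (its x) by 40 (its y) by 36 high, about 0.11 kg; a black beetle shows on its top face, head towards its +x. Origin: centre of its underside, z up, 5 above the tin's origin at the start.
- mat: Square cork mat fixed to the table, 180 by 180 by 6 thick. Origin: centre of its underside.
- viewer: Fixed specimen viewer: a low white box 200 (its x) by 180 (its y), flat top 60 above the table, looking up through a lens in its top. Origin: centre of its underside; x points away from the lens towards the inlaid flat display, whose long side runs along y. Black focus knobs stand out 12 from its two y sides.
- lens (a point): Centre of the flat upper face of the viewer's lens: a round island 41 across which rises 6 above the viewer's top, so this point is 66 above the table; 48 from the viewer's origin along its -x. The cap stands over it at the start. Two short blue marks on the top lie either side of it along the viewer's y.
- cap: Loose red dust cap, an upside-down cup 54 across and 30 high, about 30 g, hollow (47 across, 22 deep) from below. Origin: centre of its lower, open rim, z up. At the start it stands over the lens with its rim on the viewer's top, 60 above the table.
- dish: Shallow round blue dish fixed to the table, 80 across its rim, 72 at its foot, 10 high, wall 4, floor 4 thick (inside about 64 across at the floor). Origin: centre of its underside.
- petri: Closed glass culture dish, 88 across, 18 high; a bystander. Origin: centre of its underside.
- shell: Small conical sea shell, 48 across, 39 high, standing on its base; a bystander. Origin: centre of its underside.
- brush: Small brush lying on the table; a bystander. Origin: under the middle of its length.
- jar: Amber glass jar with a black cap, 72 across, 80 high; a bystander. Origin: centre of its underside.
- loupe: Small black and steel loupe standing upright, 40 across, 28 high; a bystander. Origin: centre of its underside.

How it is judged (in metres and radians):
On the way, in this order (a step that is already met when the one before it is completed fails the run):
1. the lid lies knob up on the cork mat, let go (horizontal distance between lid and mat below 0.04 m and z of lid in the frame of mat between 0.003 and 0.011 m and angle between lid's own z axis and vertical below 0.08 rad and contact force between the fingers and lid below 0.3 N and linear speed of lid below 0.03 m/s), for 0.2 s.
2. the dust cap lies in the blue dish, open side down, let go (horizontal distance between cap and dish below 0.015 m and z of cap in the frame of dish between 0.001 and 0.008 m and angle between cap's own z axis and vertical below 0.12 rad and contact force between the fingers and cap below 0.3 N and linear speed of cap below 0.03 m/s), for 0.2 s.
3. the beetle block lies flat, centred and in line on the lens, let go (horizontal distance between specimen and lens below 0.012 m and z of specimen in the frame of lens between -0.003 and 0.004 m and angle between specimen's own z axis and vertical below 0.08 rad and angle between the x axis of specimen and the y axis of viewer, either way round below 0.26 rad and contact force between the fingers and specimen below 0.3 N and linear speed of specimen below 0.03 m/s), for 0.2 s.
4. the lid is back on the tin, fully seated, let go (horizontal distance between lid and tin below 0.009 m and z of lid in the frame of tin between 0.048 and 0.0545 m and angle between each of lid, tin's own z axis and vertical below 0.05 rad and contact force between the fingers and lid below 0.3 N and linear speed of lid below 0.03 m/s), for 0.2 s.
At the end, for the whole second after the job is handed in: At rest: lid seated on the upright tin (9 mm of its axis, level to 0.05 rad); cap open side down in the dish (15 mm of centre); block beetle up, flat on the lens (12 mm of centre, long side within 0.26 rad of the viewer's y). Before that, the lid lay let go on the mat (40 mm of centre) (horizontal distance between lid and tin below 0.009 m and z of lid in the frame of tin between 0.048 and 0.0545 m and angle between each of lid, tin's own z axis and vertical below 0.05 rad and horizontal distance between cap and dish below 0.015 m and z of cap in the frame of dish between 0.001 and 0.008 m and angle between cap's own z axis and vertical below 0.12 rad and horizontal distance between specimen and lens below 0.012 m and z of specimen in the frame of lens between -0.003 and 0.004 m and angle between specimen's own z axis and vertical below 0.08 rad and angle between the x axis of specimen and the y axis of viewer, either way round below 0.26 rad and linear speed of each of lid, cap, specimen below 0.03 m/s); the robot touches nothing.
It fails at once if a bystander is shifted by more than 30 mm (distance of any of petri, shell, brush, jar, loupe from where it was at the start of the episode above 0.03 m).
It fails at once if the tin is shifted by more than 30 mm (distance of tin from where it was at the start of the episode above 0.03 m).
It fails at once if the lid, the cap or the beetle block is dropped (falls free faster than 0.5 m/s, about 13 mm) ((contact force between the fingers and lid below 0.05 N and linear speed of lid above 0.5 m/s) or (contact force between the fingers and cap below 0.05 N and linear speed of cap above 0.5 m/s) or (contact force between the fingers and specimen below 0.05 N and linear speed of specimen above 0.5 m/s)).
It fails at once if the beetle block is pressed hard onto the viewer (over 40 N) (contact force between specimen and viewer above 40 N).
It also fails if it takes over 72 s, if anything falls off the work surface, if the arm or the gripper's body presses on something with over 40 N, if the wrist force passes 120 N, or if a joint passes its speed limit or range.

ROBOT

A 6-joint arm with a two-finger parallel gripper is mounted at the origin on the work surface. World frame = base frame: x ahead of the robot, y to its left, z up, the work surface at z = 0. Lengths are in mm, angles in rad, forces in N, time in s.
With the tool pointing down it reaches from about 350 to 975 mm from the base axis. Payload 7.1 kg.
Tool frame: the origin (TCP) lies at the very end of the fingers, on their centre line; the grasp point (between the pads) lies tcp_to_grasp behind it (tcp_to_grasp is the distance from the TCP to the grasp point, in mm); z points along the fingers, x is the direction in which the jaws open and shut, and the axes are right-handed (so a half turn about z gives the same grasp; the last joint's range is limited). The gripper opens to 88 mm and grips with 3 to 60 N. Pads are 20 mm wide; open, the fingers measure 115 mm over their backs; the gripper's body (75 mm by 178 mm) begins 61 mm behind the grasp point.
Start: joints at [1.297, 0.423, 1.63, -0, 1.089, -0.019], TCP at [157.501, 604.813, 222.675] pointing down, gripper open.
Joint ranges: [-3, 3], [-0.9, 2.11], [0.09, 2.58], [-1.31, 4.45], [0.11, 2.69], [-2.54, 2.54]. Speed limits (rad/s): [2.39, 2.39, 3.01, 3.14, 3.14, 3.14].

INTERFACE

Orientations are given as a rotation vector (axis times angle).
In Python, from workcell import get_obs, get_image, close_job, recognise, mark_of, tcp_to_grasp gives the robot as it stands. The module is installed in compiled form; this text tells all that it offers.
- The arm moves only by the tool move_arm, never from a script. Its argument "motion" is a list of rows, each a list of 7 numbers: the shift along the world's x, y, z in mm, then the turn, a rotation vector about the world's x, y, z in rad, then the finger opening in mm, from 0 to 87.8. A call has 1 to 5 rows; each row is the pose to reach, as a shift and turn from the pose commanded when the call began; what a row does not reach only later rows make up. A row lasts 1/12 s, in which the tool goes at most 41.7 mm and 7.16 degrees, less where a joint would pass 70% of its speed; a pose out of reach is approached as far as the arm can. A call with a gripper value outside its range is refused whole. The fingers move at their own pace and stop on an object; the grip force is fixed at half the most. Time passes only in rows, so rows that repeat a pose let the fingers close. It gives the time, the measured TCP pose, the force and the opening at its end, in the units of the state.
- get_obs(): the state, without advancing time (a new reading comes with each control period).
- get_image(name): name is "scene" or "top" or "wrist"; returns a dict with "color" (400x640x3 uint8, red, green, blue), "mtx" (3x3 intrinsics, pixels), "camera_from_world" (4x4, takes a point from world to camera coordinates). Camera axes: x right, y up, looking along -z (the intrinsics and any distortion apply to the point x, -y, -z); pixel columns grow to the right and rows downward; lengths in mm; the calibration is good to about 2 mm. A picture is of the moment at which its call begins. There is no depth.
- close_job(): hands the job in, once; it reports no verdict.
Trained networks look in a picture, given as the dict that the camera call returned (one of the last four; its "shot" number tells which), for a name from the list of things; names that differ only in an ending like _2 or _b are one class to them, and where a whole thing is asked for, a point or a joint stands for the part that bears it (a point fixed in the world has none). Each returns a list of dicts, best first, with "p" (0 to 1); they miss things now and then, are a little off and sometimes report something else, mostly with a low value. They report only what shows in the picture. A call takes as long as a camera call.
- recognise(picture, label): "bbox" ([centre column, centre row, width, height] in pixels, round what is visible of it).
- mark_of(picture, label): "location" ([row, column] in pixels: a listed point, or the origin of a listed thing).
The state is a dict: "t": time; "qpos": joint angles; "qvel": joint speeds; "joint_torque": joint torques, N m; "ee_pos": TCP position; "orientation": TCP orientation; "ft_force": force on the tool from outside, world axes, zero at the start; "moment": the same for the moment, N m; "width": finger opening in mm.
Only numpy, scipy, OpenCV 4.12 (cv2) and the standard library are available. Lean on these libraries where they do the work, as an engineer would, in place of code of your own. Each camera call takes 0.05 s, during which the arm holds its last target. There are 200 camera calls.

## Working session

There is one attempt and no reset: what is moved stays moved. The work goes in short steps, Python scripts to look and compute and a tool call to move; the robot and the scene stay as the last step left them, time stands still between calls to the robot, and variables do not carry over. Pictures are saved under pics/ and viewed, about 8 in all and at most 12, crops included, and the job is handed in when it is done.

Besides the shell and the picture viewer there is one more tool, called after "Request:" by a JSON object that holds its "api" and its "payload". move_arm: Moves the arm, as the interface text tells. Its arguments: {"type":"object","properties":{"motion":{"type":"array"}},"required":["motion"]}

```bash
mkdir -p pics
cat > h.py <<'E'
import numpy as np, cv2
from workcell import *
def ray(im,px):  # px=(col,row)
    K=np.array(im["mtx"],float);T=np.array(im["camera_from_world"],float)
    x=np.linalg.solve(K,[px[0],px[1],1.]); d=T[:3,:3].T@np.array([x[0],-x[1],-x[2]])
    o=-T[:3,:3].T@T[:3,3]; return o,d
def at_z(im,px,z):
    o,d=ray(im,px); return o+d*(z-o[2])/d[2]
def proj(im,p):
    T=np.array(im["camera_from_world"],float);c=T[:3,:3]@np.array(p,float)+T[:3,3]
    q=np.array(im["mtx"],float)@np.array([c[0],-c[1],-c[2]]);return q[:2]/q[2]
def save(im,n): cv2.imwrite("pics/"+n,cv2.cvtColor(np.array(im["color"]),cv2.COLOR_RGB2BGR))
E
python3 - <<'E'
from h import *
print(tcp_to_grasp, {k:np.round(v,3) for k,v in get_obs().items()})
zs=dict(tin=0,lid=52,mat=0,viewer=0,lens=66,cap=60,dish=0,petri=0,shell=0,brush=0,jar=0,loupe=0)
for n in("top","scene"):
    im=get_image(n);save(im,n+"1.png");print(n,[k for k in im],np.round(ray(im,(320,200))[0]))
    for l,z in zs.items():
        m=mark_of(im,l)[:2];b=recognise(im,l)[:1]
        print(l,[(round(q["p"],2),np.round(at_z(im,q["location"][::-1],z)[:2],1).tolist(),np.round(q["location"]).tolist()) for q in m],[(round(q["p"],2),np.round(q["bbox"]).tolist()) for q in b])
E
```

```text
18.700000000000003 {'t': np.float64(0.0), 'qpos': array([ 1.297,  0.424,  1.631, -0.   ,  1.089, -0.019]), 'qvel': array([ 0.   , -0.   ,  0.   , -0.001,  0.   ,  0.002]), 'joint_torque': array([ 0.0000e+00, -5.4463e+01, -2.7366e+01,  6.4000e-02,  2.3000e-02,
       -0.0000e+00]), 'ee_pos': array([157.356, 604.301, 221.904]), 'orientation': array([ 2.485e+00,  1.921e+00, -2.000e-03]), 'ft_force': array([-0.252, -0.231,  0.549]), 'moment': array([0.052, 0.036, 0.009]), 'width': np.float64(87.783)}
top ['color', 'mtx', 'camera_from_world', 'shot'] [ 266.  -13. 1190.]
tin [] [(0.73, [330.0, 180.0, 72.0, 73.0])]
lid [(0.66, [462.2, -304.7], [216.0, 430.0])] [(0.63, [430.0, 213.0, 53.0, 52.0])]
mat [(0.75, [465.2, 335.5], [218.0, 204.0])] [(0.96, [201.0, 218.0, 62.0, 62.0])]
viewer [(0.61, [472.4, -313.8], [216.0, 429.0])] [(0.64, [328.0, 181.0, 73.0, 78.0])]
lens [(0.79, [525.1, -23.5], [193.0, 328.0])] [(0.9, [330.0, 180.0, 73.0, 76.0])]
cap [(0.69, [530.2, -20.7], [192.0, 327.0])] [(0.89, [328.0, 194.0, 14.0, 20.0])]
dish [(0.55, [638.6, -246.7], [161.0, 403.0])] [(0.87, [402.0, 158.0,
[... 887 characters left out ...]
4, [303.0, 220.0, 88.0, 72.0])]
lens [(0.94, [530.0, -21.3], [202.0, 314.0])] [(0.89, [303.0, 219.0, 90.0, 76.0])]
cap [(0.88, [516.5, -14.3], [202.0, 319.0])] [(0.62, [315.0, 200.0, 15.0, 19.0])]
dish [(0.55, [644.1, -225.0], [201.0, 244.0])] [(0.58, [240.0, 199.0, 27.0, 18.0])]
petri [] [(0.86, [350.0, 277.0, 33.0, 30.0])]
shell [(0.6, [380.7, 156.0], [222.0, 389.0])] [(0.58, [385.0, 222.0, 14.0, 14.0])]
brush [(0.84, [380.4, -45.0], [189.0, 341.0])] [(0.87, [341.0, 186.0, 46.0, 36.0])]
jar [(0.79, [632.1, -398.8], [173.0, 215.0]), (0.22, [486.1, -63.7], [202.0, 314.0])] [(0.56, [214.0, 166.0, 27.0, 33.0])]
loupe [(0.77, [612.8, 386.7], [320.0, 404.0])] [(0.77, [403.0, 320.0, 12.0, 16.0])]
```

Run:
```python
from h import *
im=get_image("top"); c=np.array(im["color"])
cv2.imwrite("pics/topcrop.png",cv2.cvtColor(cv2.resize(c[120:280,160:480],None,fx=2.5,fy=2.5,interpolation=cv2.INTER_CUBIC),cv2.COLOR_RGB2BGR))
hsv=cv2.cvtColor(c,cv2.COLOR_RGB2HSV)
def cen(m,lab,z):
    n,l,s,ce=cv2.connectedComponentsWithStats(m.astype(np.uint8))
    for i in np.argsort(-s[1:,4])[:3]+1: print(lab,s[i].tolist(),np.round(ce[i],1),np.round(at_z(im,ce[i],z)[:2],1))
H,S,V=[hsv[...,i].astype(int) for i in range(3)]
cen(((H<8)|(H>172))&(S>130),"red z90",90)
cen((abs(H-110)<15)&(S>110),"blue",10)
cen((abs(H-60)<25)&(S>50),"green lid z66",66)
cen((S<40)&(V>190),"white z60",60)
```

```text
red z90 [0, 334, 26, 39, 477] [ 10.3 350.6] [116.7 769.6]
red z90 [319, 182, 20, 22, 329] [328.1 192.4] [521.1 -22.7]
red z90 [44, 339, 24, 35, 179] [ 54.5 353.4] [110.3 658.6]
blue [306, 146, 50, 31, 1301] [330.7 161. ] [634.6 -31.3]
blue [389, 146, 26, 26, 525] [401.5 158.5] [ 642.3 -240.6]
blue [175, 70, 23, 24, 46] [185.2  80.3] [896.1 418.4]
green lid z66 [399, 186, 60, 57, 2543] [428.6 214. ] [ 465.8 -297. ]
green lid z66 [596, 323, 44, 77, 2266] [621.6 356.6] [  99.9 -764.3]
green lid z66 [234, 150, 30, 29, 676] [249.1 163.7] [609.3 198.8]
```

View pics/topcrop.png

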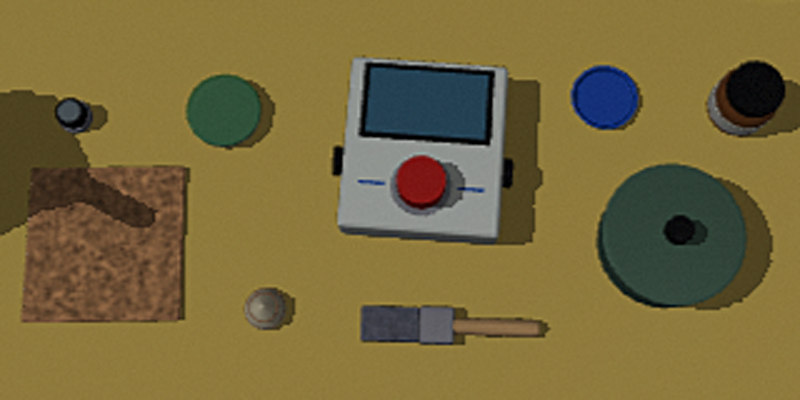

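The overhead crop shows the mat on the left, the viewer in the middle with the cap at full-image (328,193), the dish at (402,158), and the lid with its knob at (432,212). All positions agree with the networks. I'm moving over the viewer for a wrist look.

Request:
{"api": "move_arm", "payload": {"motion": [[29,-28,0,0,0,0,87],[58,-56,0,0,0,0,87],[87,-84,0,0,0,0,87],[116,-112,0,0,0,0,87],[145,-140,0,0,0,0,87]]}}

```text
t: 2.97
ee_pos: [303.4, 463.5, 222.8]
orientation: [-2.485, -1.922, -0.001]
ft_force: [0.7, 1.6, 0.4]
width: 86.8
```

Request:
{"api": "move_arm", "payload": {"motion": [[29,-28,0,0,0,0,87],[58,-56,0,0,0,0,87],[87,-84,0,0,0,0,87],[116,-112,0,0,0,0,87],[145,-140,0,0,0,0,87]]}}

```text
t: 3.38
ee_pos: [448.7, 323.3, 222.9]
orientation: [2.486, 1.921, 0.001]
ft_force: [0.3, 1.5, 0.0]
width: 86.9
```

Request:
{"api": "move_arm", "payload": {"motion": [[0,-40,0,0,0,0,87],[0,-80,0,0,0,0,87],[0,-120,0,0,0,0,87],[0,-160,0,0,0,0,87],[0,-200,0,0,0,0,87]]}}

```text
t: 3.8
ee_pos: [447.2, 123.0, 222.8]
orientation: [2.485, 1.921, 0.001]
ft_force: [0.3, -0.9, -0.6]
width: 86.9
```

Request:
{"api": "move_arm", "payload": {"motion": [[7,-31,0,0,0,0,87],[14,-62,0,0,0,0,87],[21,-93,0,0,0,0,87],[28,-124,0,0,0,0,87],[35,-155,0,0,0,0,87]]}}

```text
t: 4.22
ee_pos: [482.7, -31.8, 223.0]
orientation: [2.485, 1.921, 0.001]
ft_force: [-0.9, -0.0, -0.8]
width: 86.9
```

Run:
```python
from h import *
o=get_obs();print(o["t"],o["ee_pos"],o["orientation"])
im=get_image("wrist");save(im,"w1.png");cv2.imwrite("pics/w1.png",cv2.cvtColor(np.array(im["color"]),cv2.COLOR_RGB2BGR))
o_,d=ray(im,(320,200));print("cam",o_,d)
for l,z in dict(cap=60,lens=66,viewer=0,dish=0,lid=52).items():
    print(l,[(round(q["p"],2),np.round(at_z(im,q["location"][::-1],z)[:2],1).tolist(),np.round(q["location"]).tolist()) for q in mark_of(im,l)[:2]])
im=get_image("top");c=np.array(im["color"]);h=cv2.cvtColor(c,cv2.COLOR_RGB2HSV).astype(int)
k=(h[...,2]<45);k[:190]=0;k[235:]=0;k[:,:410]=0;k[:,450:]=0
n,l,s,ce=cv2.connectedComponentsWithStats(k.astype(np.uint8));i=1+np.argmax(s[1:,4]);print("knob",s[i],ce[i],at_z(im,ce[i],90))
```

```text
4.2167 [482.67332351 -31.84264027 222.96451684] [2.48548946e+00 1.92076008e+00 7.84271430e-04]
cam [417.5633926  -15.67606693 385.84064794] [ 0.2295345  -0.06914399 -0.9708852 ]
cap [(0.57, [523.7, -19.5], [221.0, 344.0])]
lens []
viewer [(0.84, [571.1, -29.6], [243.0, 342.0])]
dish [(0.83, [646.2, -243.4], [328.0, 206.0])]
lid [(0.61, [465.7, -297.1], [231.0, 89.0])]
knob [ 410  190   40   45 1286] [431.22083981 207.37247278] [ 479.63879654 -299.09193546   90.        ]
```

View pics/w1.png

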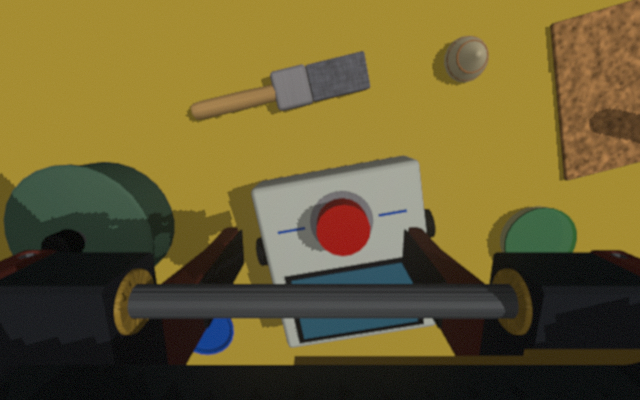

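The wrist view shows the red cap at (344,227), the blue marks at about (291,232) and (393,212), the dish at (211,335) and the lid at left. I'm measuring these precisely, then moving over the lid.

```bash
cat >> h.py <<'E'
def comps(im,f,minA=15):
    h=cv2.cvtColor(np.array(im["color"]),cv2.COLOR_RGB2HSV).astype(int)
    m=f(h[...,0],h[...,1],h[...,2]).astype(np.uint8)
    n,l,s,ce=cv2.connectedComponentsWithStats(m)
    return [(s[i],ce[i],l==i) for i in range(1,n) if s[i,4]>=minA]
E
python3 - <<'E'
from h import *
im=get_image("wrist")
for s,c,m in comps(im,lambda H,S,V:((H<8)|(H>172))&(S>140)&(V>120),100):
    print("red",s,c.round(1),at_z(im,c,90).round(1))
pts=[]
for s,c,m in comps(im,lambda H,S,V:(abs(H-112)<14)&(S>90)&(V>60)):
    print("blue",s,c.round(1),at_z(im,c,60).round(1),at_z(im,c,8).round(1))
    if s[4]<150 and 150<c[1]<250: pts.append(at_z(im,c,60)[:2])
if len(pts)==2:
    d=pts[0]-pts[1]; print("mid",np.mean(pts,0),"yaw of y axis deg",np.degrees(np.arctan2(d[1],d[0])),np.hypot(*d))
E
```

```text
red [ 314  206   54   51 2123] [340.4 231.1] [522.3 -22.6  90. ]
blue [377 211  27   7  56] [389.6 214. ] [527.4  31.9  60. ] [545.   39.1   8. ]
blue [276 229  26   6  51] [288.  231.5] [519.1 -78.6  60. ] [535.4 -89.1   8. ]
blue [ 289  264  122   20 1181] [363.  276.5] [591.6 -11.8  60. ] [619.4 -11.6   8. ]
blue [193 317  38  38 954] [214.  337.1] [ 624.2 -200.1   60. ] [ 657.3 -229.9    8. ]
blue [ 297  318  119   22 1149] [345.  325.2] [647.3 -46.   60. ] [684.1 -51.2   8. ]
mid [523.26292152 -23.34403652] yaw of y axis deg 85.71034586360544 110.87479915772302
```

Request:
{"api": "move_arm", "payload": {"motion": [[0,-40,0,0,0,0,87],[0,-80,0,0,0,0,87],[0,-120,0,0,0,0,87],[0,-160,0,0,0,0,87],[-5,-200,0,0,0,0,87]]}}

```text
t: 5.03
ee_pos: [478.2, -230.9, 222.9]
orientation: [2.483, 1.924, 0.001]
ft_force: [0.6, -0.6, 0.6]
width: 86.7
```

Request:
{"api": "move_arm", "payload": {"motion": [[-5,-35,0,0,0,0,87],[-12,-66,-10,0,0,0,87],[-12,-66,-20,0,0,0,87]]}}

```text
t: 5.28
ee_pos: [465.7, -300.1, 203.1]
orientation: [2.485, 1.917, -0.0]
ft_force: [-1.3, 0.6, -0.1]
width: 87.1
```

Run:
```python
from h import *
o=get_obs();print(o["t"],o["ee_pos"])
im=get_image("wrist");save(im,"w2.png")
o_,d=ray(im,(320,200));print("cam",o_,d)
print([(q["p"],at_z(im,q["location"][::-1],52)) for q in mark_of(im,"lid")])
for s,c,m in comps(im,lambda H,S,V:V<45,80): print("dark",s,c.round(1),at_z(im,c,94).round(1))
```

```text
5.2833 [ 465.71854155 -300.13340074  203.05435144]
cam [ 400.40607988 -283.42188721  365.81293286] [ 0.23073578 -0.07220398 -0.97037757]
[(0.81, array([ 465.35373276, -299.30020481,   52.        ]))]
dark [309 184  32  34 881] [324.6 200.5] [ 466.6 -299.8   94. ]
dark [491 199  25  30 614] [502.9 213.5] [ 518.2 -149.1   94. ]
dark [  358   224   282   132 16797] [543.4 299. ] [ 613.4 -121.9   94. ]
dark [    0   231   640   169 42815] [220.6 348.5] [ 588.1 -439.2   94. ]
```

View pics/w2.png

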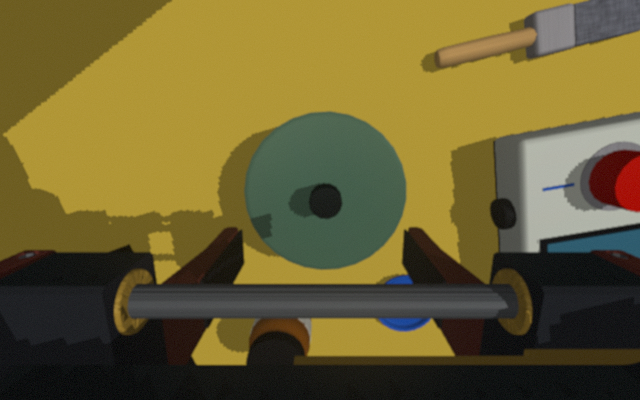

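The knob is at (325,200), which puts it at about (466,-300), right under the tool. I'm descending and gripping.

Request:
{"api": "move_arm", "payload": {"motion": [[0,0,-35,0,0,0,87],[0,0,-70,0,0,0,87],[0,0,-105,0,0,0,80],[0,0,-125,0,0,0,70],[0,0,-132,0,0,0,60]]}}

```text
t: 5.8
ee_pos: [464.2, -292.9, 67.8]
orientation: [-2.479, -1.921, 0.003]
ft_force: [-0.2, 0.6, 0.3]
width: 70.5
```

Request:
{"api": "move_arm", "payload": {"motion": [[0,0,0,0,0,0,45],[0,0,0,0,0,0,35],[0,0,0,0,0,0,29],[0,0,0,0,0,0,20],[0,0,0,0,0,0,20]]}}

```text
t: 6.22
ee_pos: [466.4, -296.6, 72.1]
orientation: [2.484, 1.92, 0.001]
ft_force: [-0.1, 0.1, -0.1]
width: 37.2
```

Request:
{"api": "move_arm", "payload": {"motion": [[0,0,0,0,0,0,20],[0,0,3,0,0,0,20],[0,0,10,0,0,0,20],[0,0,25,0,0,0,20],[0,0,45,0,0,0,20]]}}

```text
t: 6.63
ee_pos: [464.3, -295.4, 115.2]
orientation: [-2.483, -1.919, 0.002]
ft_force: [0.7, 1.5, -2.8]
width: 29.4
```

Request:
{"api": "move_arm", "payload": {"motion": [[0,15,30,0,0,0,20],[0,45,55,0,0,0,20],[0,85,55,0,0,0,20],[0,125,55,0,0,0,20],[0,165,55,0,0,0,20]]}}

```text
t: 7.05
ee_pos: [465.1, -129.9, 171.7]
orientation: [2.486, 1.919, 0.001]
ft_force: [1.2, 0.7, -2.4]
width: 29.4
```

Request:
{"api": "move_arm", "payload": {"motion": [[0,40,0,0,0,0,20],[0,80,0,0,0,0,20],[0,120,0,0,0,0,20],[0,160,0,0,0,0,20],[0,200,0,0,0,0,20]]}}

```text
t: 7.47
ee_pos: [464.8, 70.6, 171.2]
orientation: [-2.486, -1.921, -0.0]
ft_force: [0.3, -0.3, -2.9]
width: 29.4
```

Request:
{"api": "move_arm", "payload": {"motion": [[0,40,0,0,0,0,20],[0,80,0,0,0,0,20],[0,120,0,0,0,0,20],[0,160,0,0,0,0,20],[0,200,0,0,0,0,20]]}}

```text
t: 7.88
ee_pos: [464.7, 270.7, 171.1]
orientation: [-2.486, -1.921, 0.0]
ft_force: [1.7, 0.4, -2.8]
width: 29.6
```

Request:
{"api": "move_arm", "payload": {"motion": [[1,35,0,0,0,0,20],[1,60,-20,0,0,0,20],[1,70,-50,0,0,0,20],[1,70,-85,0,0,0,20],[1,70,-110,0,0,0,20]]}}

```text
t: 8.3
ee_pos: [465.3, 339.3, 58.8]
orientation: [-2.484, -1.923, 0.002]
ft_force: [-0.1, -0.0, -2.6]
width: 29.6
```

Request:
{"api": "move_arm", "payload": {"motion": [[0,0,-15,0,0,0,20],[0,0,-25,0,0,0,20],[0,0,-29,0,0,0,20],[0,0,-30,0,0,0,20],[0,0,-30,0,0,0,20]]}}

```text
t: 8.72
ee_pos: [467.0, 339.0, 31.4]
orientation: [2.486, 1.921, 0.002]
ft_force: [0.2, -0.3, -2.0]
width: 29.8
```

Request:
{"api": "move_arm", "payload": {"motion": [[0,0,-2,0,0,0,20],[0,0,-3,0,0,0,20],[0,0,-4,0,0,0,20],[0,0,-4,0,0,0,20]]}}

```text
t: 9.05
ee_pos: [466.7, 338.9, 27.1]
orientation: [2.486, 1.921, 0.001]
ft_force: [-0.7, 0.2, -2.5]
width: 29.5
```

Request:
{"api": "move_arm", "payload": {"motion": [[0,0,-1,0,0,0,20],[0,0,-1,0,0,0,20]]}}

```text
t: 9.22
ee_pos: [466.7, 339.0, 25.9]
orientation: [2.486, 1.921, 0.001]
ft_force: [-0.2, 0.8, -1.0]
width: 29.7
```

Request:
{"api": "move_arm", "payload": {"motion": [[0,0,-1,0,0,0,20],[0,0,-1,0,0,0,20]]}}

```text
t: 9.38
ee_pos: [466.7, 339.0, 25.8]
orientation: [2.486, 1.921, 0.001]
ft_force: [-3.1, -0.9, 9.3]
width: 29.5
```

Contact was felt, so the lid is on the mat. I'm releasing and retreating, then going to the cap.

Request:
{"api": "move_arm", "payload": {"motion": [[0,0,1,0,0,0,35],[0,0,1,0,0,0,50],[0,0,1,0,0,0,70],[0,0,1,0,0,0,70],[0,0,10,0,0,0,70]]}}

```text
t: 9.8
ee_pos: [465.5, 338.2, 33.5]
orientation: [-2.486, -1.921, 0.004]
ft_force: [0.2, 0.8, -0.6]
width: 58.1
```

Request:
{"api": "move_arm", "payload": {"motion": [[0,0,30,0,0,0,80],[0,0,65,0,0,0,80],[0,-10,100,0,0,0,80],[5,-40,120,0,0,0,80],[12,-78,130,0,0,0,80]]}}

```text
t: 10.22
ee_pos: [480.0, 262.4, 168.7]
orientation: [2.482, 1.925, 0.01]
ft_force: [1.6, 0.1, 0.4]
width: 79.9
```

Run:
```python
from h import *
o=get_obs();print(o["t"],o["ee_pos"])
im=get_image("top")
print("lid",[(q["p"],at_z(im,q["location"][::-1],6)) for q in mark_of(im,"lid")[:2]])
for s,c,m in comps(im,lambda H,S,V:((H<8)|(H>172))&(S>140)&(V>150),40): print("red",s,c.round(1),at_z(im,c,90).round(1))
for l,z in (("specimen",5),("tin",0)): print(l,[(q["p"],at_z(im,q["location"][::-1],z)) for q in mark_of(im,l)[:2]])
c=np.array(im["color"]);cv2.imwrite("pics/t2.png",cv2.cvtColor(cv2.resize(c[120:280,160:480],None,fx=2.5,fy=2.5,interpolation=cv2.INTER_CUBIC),cv2.COLOR_RGB2BGR))
```

```text
10.2167 [480.02145648 262.42303953 168.65864222]
lid []
specimen [(0.94, array([ 474.71096413, -300.03184003,    5.        ]))]
tin [(0.71, array([ 471.7891322 , -293.82162289,    0.        ])), (0.65, array([538.84371519, -30.7778879 ,   0.        ]))]
```

View pics/t2.png

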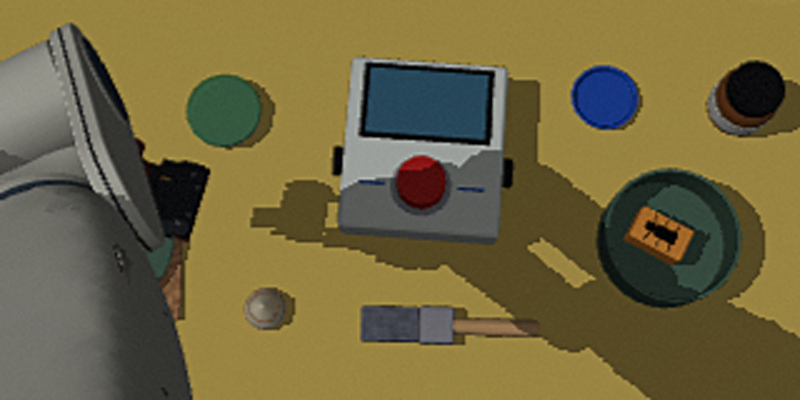

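The tin is open with the block at crop (660,235), and the cap is still on the lens at crop (421,182). I'm going to the cap.

Request:
{"api": "move_arm", "payload": {"motion": [[6,-39,0,0,0,0,80],[12,-78,0,0,0,0,80],[18,-117,0,0,0,0,80],[24,-156,0,0,0,0,80],[30,-195,0,0,0,0,80]]}}

```text
t: 10.83
ee_pos: [508.3, 65.4, 164.0]
orientation: [-2.483, -1.923, 0.001]
ft_force: [0.5, 0.0, 0.9]
width: 80.3
```

Request:
{"api": "move_arm", "payload": {"motion": [[8,-35,0,0,0,0,80],[14,-65,0,0,0,0,80],[14,-84,-5,0,0,0,80],[14,-89,-25,0,0,0,80],[14,-89,-50,0,0,0,80]]}}

```text
t: 11.25
ee_pos: [524.2, -23.9, 114.9]
orientation: [2.486, 1.918, 0.004]
ft_force: [-0.0, -0.7, -0.8]
width: 79.9
```

Request:
{"api": "move_arm", "payload": {"motion": [[0,0,0,0,0,0,80]]}}

```text
t: 11.33
ee_pos: [519.8, -22.6, 110.6]
orientation: [-2.482, -1.918, 0.008]
ft_force: [-2.5, 1.1, -0.5]
width: 79.8
```

Run:
```python
from h import *
o=get_obs();print(o["t"],o["ee_pos"])
im=get_image("wrist");save(im,"w3.png")
for s,c,m in comps(im,lambda H,S,V:((H<8)|(H>172))&(S>140)&(V>110),300): print("red",s,c.round(1),at_z(im,c,90).round(1))
print("cap",[(q["p"],at_z(im,q["location"][::-1],60)) for q in mark_of(im,"cap")[:2]])
print("tcp px",proj(im,o["ee_pos"]))
for s,c,m in comps(im,lambda H,S,V:(abs(H-112)<14)&(S>90)&(V>50)): print("blue",s,c.round(1),at_z(im,c,60).round(1))
```

```text
11.3333 [519.82053418 -22.60123198 110.63710191]
red [ 287  198   79   36 1763] [327.6 215. ] [508.1 -17.4  90. ]
cap [(0.56, array([523.15019976, -21.44999524,  60.        ]))]
tcp px [324.24595558 247.56682525]
blue [382 207  43  10 141] [403.  211.6] [527.5  32.4  60. ]
blue [249 234  20   6  66] [258.5 236.7] [519.8 -70.9  60. ]
blue [ 252  318  186   47 4864] [342.1 336.4] [614.1 -32.6  60. ]
```

View pics/w3.png

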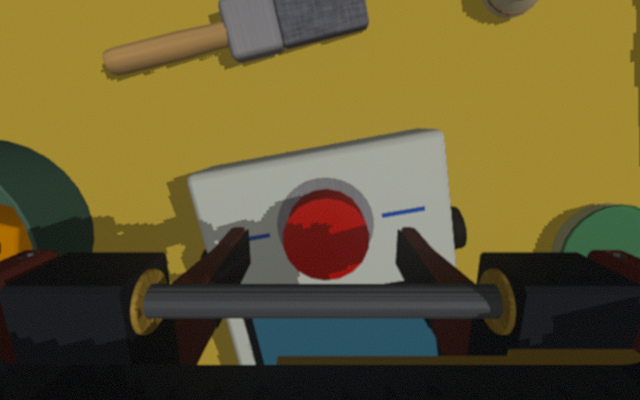

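The cap top is centred at (327,235) between the fingers. I'm descending to z 71 and gripping.

Request:
{"api": "move_arm", "payload": {"motion": [[0,0,-18,0,0,0,80],[0,0,-34,0,0,0,80],[0,0,-42,0,0,0,75],[0,0,-43,0,0,0,65],[0,0,-43,0,0,0,58]]}}

```text
t: 11.85
ee_pos: [522.8, -22.7, 72.1]
orientation: [-2.485, -1.922, 0.0]
ft_force: [-0.8, 0.1, -0.4]
width: 65.0
```

Request:
{"api": "move_arm", "payload": {"motion": [[0,0,0,0,0,0,54],[0,0,0,0,0,0,48],[0,0,0,0,0,0,46],[0,0,0,0,0,0,46]]}}

```text
t: 12.18
ee_pos: [523.3, -23.1, 72.6]
orientation: [2.485, 1.92, 0.002]
ft_force: [0.1, 1.7, 6.5]
width: 53.4
```

Request:
{"api": "move_arm", "payload": {"motion": [[0,0,4,0,0,0,46],[0,0,14,0,0,0,46],[0,0,30,0,0,0,46],[0,0,50,0,0,0,46]]}}

```text
t: 12.52
ee_pos: [521.5, -23.3, 121.9]
orientation: [-2.485, -1.92, 0.003]
ft_force: [1.2, -1.4, 0.5]
width: 53.4
```

Run:
```python
from h import *
o=get_obs();print(o["t"],o["ee_pos"],o["width"])
im=get_image("top")
for s,c,m in comps(im,lambda H,S,V:(abs(H-110)<15)&(S>110),100): print("blue",s,c.round(1),at_z(im,c,10).round(1))
print([(q["p"],at_z(im,q["location"][::-1],0)) for q in mark_of(im,"dish")[:2]])
im=get_image("wrist");save(im,"w4.png")
for s,c,m in comps(im,lambda H,S,V:((H<8)|(H>172))&(S>140)&(V>110),300): print("red",s,c.round(1))
```

```text
12.5167 [521.52729093 -23.26288746 121.94649656] 53.41508114553028
blue [389 146  26  26 525] [401.5 158.5] [ 642.3 -240.6   10. ]
[(0.62, array([ 650.18597018, -238.54179645,    0.        ]))]
red [ 283  209   82   33 1514] [328.  223.1]
```

Request:
{"api": "move_arm", "payload": {"motion": [[12,-22,0,0,0,0,46],[29,-53,0,0,0,0,46],[48,-86,0,0,0,0,46],[66,-119,0,0,0,0,46],[84,-152,0,0,0,0,46]]}}

```text
t: 13.08
ee_pos: [606.4, -176.6, 120.7]
orientation: [-2.484, -1.921, 0.001]
ft_force: [0.3, -0.2, -1.3]
width: 53.7
```

Request:
{"api": "move_arm", "payload": {"motion": [[18,-33,0,0,0,0,46],[32,-58,0,0,0,0,46],[37,-66,-20,0,0,0,46],[37,-66,-45,0,0,0,46],[37,-66,-60,0,0,0,46]]}}

```text
t: 13.5
ee_pos: [642.0, -241.6, 58.4]
orientation: [-2.485, -1.918, 0.003]
ft_force: [-0.4, 0.2, -0.1]
width: 53.2
```

Request:
{"api": "move_arm", "payload": {"motion": [[0,0,-10,0,0,0,46],[0,0,-10,0,0,0,46]]}}

```text
t: 13.67
ee_pos: [641.2, -240.0, 48.4]
orientation: [-2.482, -1.919, 0.005]
ft_force: [-1.0, -0.4, -1.0]
width: 53.6
```

Run:
```python
from h import *
o=get_obs();print(o["t"],o["ee_pos"],o["width"])
im=get_image("wrist");save(im,"w4.png")
for s,c,m in comps(im,lambda H,S,V:(abs(H-112)<14)&(S>110)&(V>50),60): print("blue",s,c.round(1),at_z(im,c,10).round(1))
t=np.linspace(0,2*np.pi,60)
a=np.array(im["color"])[:,:,::-1].copy()
p=np.array([proj(im,(643+40*np.cos(x),-241+40*np.sin(x),10)) for x in t]);cv2.polylines(a,[p.astype(np.int32)],True,(0,255,255),1)
cv2.imwrite("pics/w4.png",a)
```

```text
13.6667 [ 641.18538743 -239.99851943   48.38380162] 53.573376114118915
blue [613  39  27  66 684] [626.8  72.6] [593.9 -41.5  10. ]
blue [ 609  103   31  108 1551] [624.6 157.4] [645.1 -44.4  10. ]
blue [ 266  170  117   65 3264] [324.7 195.9] [ 621.5 -234.4   10. ]
```

View pics/w4.png

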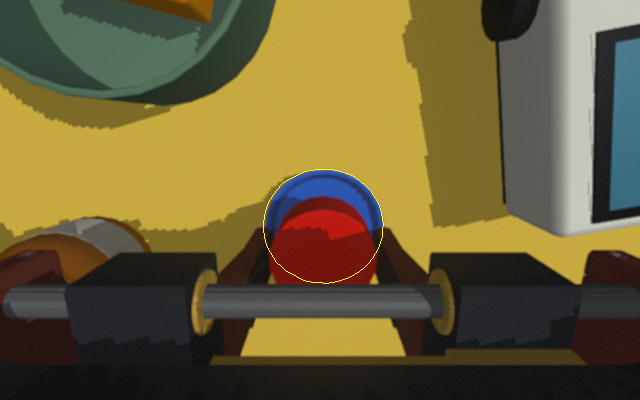

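The predicted rim circle (yellow) sits on the dish at (324,226), so the position is right. I'm lowering the cap.

Request:
{"api": "move_arm", "payload": {"motion": [[0,0,-15,0,0,0,46],[0,0,-27,0,0,0,46],[0,0,-33,0,0,0,46],[0,0,-34,0,0,0,46],[0,0,-34,0,0,0,46]]}}

```text
t: 14.13
ee_pos: [643.2, -241.0, 17.1]
orientation: [-2.485, -1.921, 0.001]
ft_force: [0.3, 0.0, -0.7]
width: 53.4
```

Request:
{"api": "move_arm", "payload": {"motion": [[0,0,-1,0,0,0,46],[0,0,-1,0,0,0,46]]}}

```text
t: 14.3
ee_pos: [643.8, -241.3, 17.0]
orientation: [2.485, 1.921, 0.0]
ft_force: [-1.0, -0.8, -0.3]
width: 53.6
```

Request:
{"api": "move_arm", "payload": {"motion": [[0,0,-1,0,0,0,46],[0,0,-1,0,0,0,46]]}}

```text
t: 14.47
ee_pos: [644.0, -241.4, 16.2]
orientation: [2.485, 1.921, 0.001]
ft_force: [0.8, -0.4, 1.2]
width: 53.3
```

Request:
{"api": "move_arm", "payload": {"motion": [[0,0,-1,0,0,0,46],[0,0,-1,0,0,0,46]]}}

```text
t: 14.63
ee_pos: [644.0, -241.4, 16.1]
orientation: [2.485, 1.921, 0.001]
ft_force: [-2.4, 0.9, 8.3]
width: 53.4
```

Request:
{"api": "move_arm", "payload": {"motion": [[0,0,0,0,0,0,58],[0,0,0,0,0,0,68],[0,0,0,0,0,0,74],[0,0,10,0,0,0,74],[0,0,35,0,0,0,74]]}}

```text
t: 15.05
ee_pos: [640.9, -240.2, 46.9]
orientation: [-2.481, -1.918, 0.005]
ft_force: [-0.2, 0.3, -0.3]
width: 73.9
```

Request:
{"api": "move_arm", "payload": {"motion": [[0,0,35,0,0,0,70],[0,0,70,0,0,0,70],[0,0,105,0,0,0,70],[-10,0,140,0,0,0,70],[-30,-5,160,0,0,0,70]]}}

```text
t: 15.47
ee_pos: [616.2, -246.2, 214.7]
orientation: [2.48, 1.919, 0.006]
ft_force: [0.2, 0.1, 0.1]
width: 69.7
```

Run:
```python
from h import *
o=get_obs();print(o["t"],o["ee_pos"],o["width"])
im=get_image("wrist");save(im,"w5.png")
for s,c,m in comps(im,lambda H,S,V:((H<8)|(H>172))&(S>140)&(V>110),300): print("red",s,c.round(1),at_z(im,c,34).round(1))
print("cap",[(q["p"],at_z(im,q["location"][::-1],4)) for q in mark_of(im,"cap")[:2]])
print("spec",[(q["p"],at_z(im,q["location"][::-1],5)) for q in mark_of(im,"specimen")[:2]])
for s,c,m in comps(im,lambda H,S,V:(abs(H-13)<8)&(S>150)&(V>110),200):
    r=cv2.minAreaRect(np.argwhere(m)[:,::-1].astype(np.float32)); b=np.array([at_z(im,p,41)[:2] for p in cv2.boxPoints(r)])
    print("amber",s,at_z(im,c,41).round(1),b.round(1).tolist())
```

```text
15.4667 [ 616.20393261 -246.22766294  214.73169853] 69.68449271001816
red [ 310  182   47   46 1728] [332.9 204.5] [ 642.  -242.2   34. ]
cap [(0.82, array([ 643.73696449, -241.72973673,    4.        ]))]
spec [(0.86, array([ 472.13551659, -293.60816741,    5.        ]))]
amber [ 208   29   74   59 2453] [ 474.7 -289.5   41. ] [[474.1, -332.3], [441.7, -309.4], [474.5, -248.4], [508.4, -269.7]]
```

The cap reads at (643,-242), within 2 mm of the dish centre. Next I'm going above the block, turning the jaws by −103°.

Request:
{"api": "move_arm", "payload": {"motion": [[-30,-10,0,0,0,-0.12,70],[-66,-22,0,0,0,-0.24,70],[-102,-34,0,0,0,-0.36,70],[-132,-44,0,0,0,-0.48,70],[-142,-48,0,0,0,-0.6,70]]}}

```text
t: 16.03
ee_pos: [467.3, -293.9, 207.6]
orientation: [-2.943, -1.089, 0.006]
ft_force: [0.8, -0.3, 0.3]
width: 70.0
```

Request:
{"api": "move_arm", "payload": {"motion": [[0,0,0,0,0,-0.12,70],[0,0,0,0,0,-0.24,70],[0,0,0,0,0,-0.36,70],[0,0,0,0,0,-0.48,70],[0,0,0,0,0,-0.6,70]]}}

```text
t: 16.45
ee_pos: [471.2, -293.7, 207.9]
orientation: [-3.135, -0.173, 0.003]
ft_force: [-0.1, -0.0, 0.1]
width: 69.5
```

Request:
{"api": "move_arm", "payload": {"motion": [[0,0,0,0,0,-0.12,70],[0,0,0,0,0,-0.24,70],[0,0,0,0,0,-0.36,70],[0,0,0,0,0,-0.48,70],[0,0,0,0,0,-0.6,70]]}}

```text
t: 16.87
ee_pos: [471.3, -293.6, 207.9]
orientation: [-3.047, 0.761, 0.004]
ft_force: [-0.5, 0.4, 0.3]
width: 70.1
```

Request:
{"api": "move_arm", "payload": {"motion": [[0,0,-20,0,0,0,70],[0,0,-30,0,0,0,70],[0,0,-30,0,0,0,70]]}}

```text
t: 17.12
ee_pos: [469.8, -292.8, 176.1]
orientation: [-3.048, 0.751, 0.01]
ft_force: [-0.5, -0.4, -0.7]
width: 70.3
```

Run:
```python
from h import *
from scipy.spatial.transform import Rotation as R
o=get_obs();print(o["t"],o["ee_pos"],o["qpos"].round(3)); x=R.from_rotvec(o["orientation"]).as_matrix()[:,0];print("jaw",np.degrees(np.arctan2(x[1],x[0])))
im=get_image("wrist");a=np.array(im["color"])[:,:,::-1].copy()
print("cam",ray(im,(320,200))[0])
print("spec",[(q["p"],at_z(im,q["location"][::-1],5)) for q in mark_of(im,"specimen")[:2]])
print("tin",[(q["p"],at_z(im,q["location"][::-1],0)) for q in mark_of(im,"tin")[:2]])
for s,c,m in comps(im,lambda H,S,V:(abs(H-13)<8)&(S>150)&(V>110),200):
    r=cv2.minAreaRect(np.argwhere(m)[:,::-1].astype(np.float32)); bp=cv2.boxPoints(r); b=np.array([at_z(im,p,41)[:2] for p in bp])
    e=[b[1]-b[0],b[2]-b[1]]; print("amber",s,b.mean(0).round(1),[(np.hypot(*v).round(1),np.degrees(np.arctan2(v[1],v[0])).round(1)) for v in e])
cv2.imwrite("pics/w6.png",a)
```

```text
17.1167 [ 469.80798778 -292.75528346  176.12236274] [-0.579  0.382  1.821  0.     0.945 -0.096]
jaw -27.676848212116017
cam [ 500.25798889 -235.38900114  339.08195693]
spec [(0.74, array([ 475.19879201, -288.35178236,    5.        ]))]
tin []
amber [ 307  153   43   68 2239] [ 474.5 -290.9] [(np.float64(39.2), np.float64(-27.6)), (np.float64(65.4), np.float64(-116.5))]
```

View pics/w6.png

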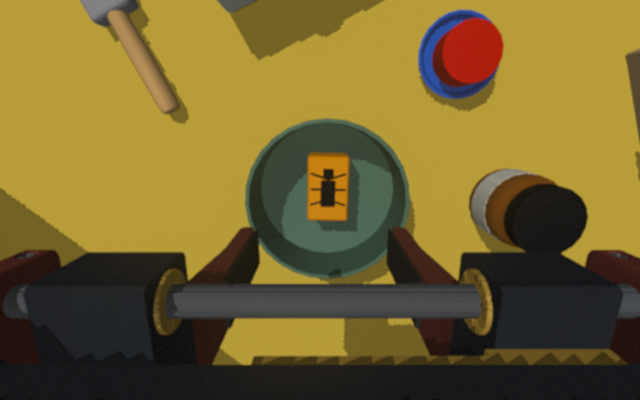

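The cap is in the dish at (461,50). The block is at (328,187), measuring 39x65 in my fit, with its axis at 63.5°. I'm descending to grip it.

Request:
{"api": "move_arm", "payload": {"motion": [[3,3,-25,0,0,0.02,70],[3,3,-60,0,0,0.02,70],[3,3,-95,0,0,0.02,70],[3,3,-125,0,0,0.02,70],[3,3,-145,0,0,0.02,70]]}}

```text
t: 17.68
ee_pos: [474.0, -290.8, 32.7]
orientation: [-3.057, 0.722, 0.002]
ft_force: [0.2, -0.3, -0.8]
width: 70.1
```

Request:
{"api": "move_arm", "payload": {"motion": [[0,0,-13,0,0,0,70],[0,0,-21,0,0,0,70],[0,0,-25,0,0,0,65],[0,0,-25,0,0,0,55],[0,0,-25,0,0,0,45]]}}

```text
t: 18.1
ee_pos: [475.3, -291.7, 10.7]
orientation: [3.057, -0.722, 0.003]
ft_force: [0.7, 0.0, 0.8]
width: 55.4
```

Request:
{"api": "move_arm", "payload": {"motion": [[0,0,0,0,0,0,40],[0,0,0,0,0,0,34],[0,0,0,0,0,0,30],[0,0,0,0,0,0,30]]}}

```text
t: 18.43
ee_pos: [475.1, -291.6, 10.7]
orientation: [3.057, -0.722, 0.002]
ft_force: [-1.2, 0.8, 6.1]
width: 40.2
```

Request:
{"api": "move_arm", "payload": {"motion": [[0,0,3,0,0,0,30],[0,0,12,0,0,0,30],[0,0,30,0,0,0,30],[0,0,60,0,0,0,30],[0,0,95,0,0,0,30]]}}

```text
t: 18.85
ee_pos: [473.1, -290.3, 104.7]
orientation: [-3.056, 0.722, 0.006]
ft_force: [0.6, 0.2, -0.3]
width: 40.2
```

Request:
{"api": "move_arm", "payload": {"motion": [[5,28,15,0,0,0.08,30],[12,66,25,0,0,0.16,30],[19,105,25,0,0,0.24,30],[26,144,25,0,0,0.32,30],[33,182,25,0,0,0.388,30]]}}

```text
t: 19.27
ee_pos: [507.5, -107.6, 130.7]
orientation: [3.139, -0.114, 0.002]
ft_force: [0.3, -0.0, -2.0]
width: 40.0
```

Request:
{"api": "move_arm", "payload": {"motion": [[7,37,0,0,0,0,30],[12,67,0,0,0,0,30],[15,82,-10,0,0,0,30],[15.5,86,-20,0,0,0,30],[15.5,86,-20,0,0,0,30]]}}

```text
t: 19.68
ee_pos: [521.8, -22.2, 108.4]
orientation: [3.139, -0.116, -0.004]
ft_force: [-0.3, -0.9, -1.4]
width: 39.7
```

Request:
{"api": "move_arm", "payload": {"motion": [[0,0,0,0,0,0,30],[0,0,0,0,0,0,30]]}}

```text
t: 19.85
ee_pos: [522.7, -24.2, 109.8]
orientation: [3.139, -0.121, -0.001]
ft_force: [0.0, -0.1, -1.9]
width: 40.2
```

Run:
```python
from h import *
from scipy.spatial.transform import Rotation as R
o=get_obs();print(o["t"],o["ee_pos"],o["width"]); x=R.from_rotvec(o["orientation"]).as_matrix()[:,0];print("jaw",np.degrees(np.arctan2(x[1],x[0])))
zt=o["ee_pos"][2]-5.7+36
im=get_image("wrist");a=np.array(im["color"])[:,:,::-1].copy()
print("spec",[(q["p"],at_z(im,q["location"][::-1],zt-36)) for q in mark_of(im,"specimen")[:2]],"lens",[(q["p"],at_z(im,q["location"][::-1],66)) for q in mark_of(im,"lens")[:2]])
for s,c,m in comps(im,lambda H,S,V:(abs(H-13)<8)&(S>150)&(V>90),200):
    r=cv2.minAreaRect(np.argwhere(m)[:,::-1].astype(np.float32)); b=np.array([at_z(im,p,zt)[:2] for p in cv2.boxPoints(r)])
    e=[b[1]-b[0],b[2]-b[1]]; print("amber",s,b.mean(0).round(1),[(np.hypot(*v).round(1),np.degrees(np.arctan2(v[1],v[0])).round(1)) for v in e])
for s,c,m in comps(im,lambda H,S,V:(abs(H-112)<14)&(S>90)&(V>50)): print("blue",s,c.round(1),at_z(im,c,60).round(1))
for p in ((523.3,-23.3,66),): 
    t=np.linspace(0,2*np.pi,60); q=np.array([proj(im,(p[0]+20.5*np.cos(u),p[1]+20.5*np.sin(u),66)) for u in t]);cv2.polylines(a,[q.astype(np.int32)],True,(255,255,0),1)
cv2.imwrite("pics/w7.png",a)
im=get_image("top")
for s,c,m in comps(im,lambda H,S,V:(abs(H-13)<8)&(S>170)&(V>150),30): print("top amber",s,at_z(im,c,zt).round(1))
```

```text
19.85 [522.74375602 -24.18638378 109.78074967] 40.23865988663993
jaw -4.413548638391249
spec [(0.79, array([521.0907785 , -23.89570761, 104.08074967]))] lens []
amber [ 279  188   91   97 6613] [523.4  -8.9] [(np.float64(45.2), np.float64(83.7)), (np.float64(38.4), np.float64(-4.4))]
amber [ 281  318   81   14 1031] [518.6 -52.6] [(np.float64(38.0), np.float64(-4.4)), (np.float64(7.1), np.float64(-92.7))]
blue [323 113   4  46 183] [324.5 135.4] [527.1  32.2  60. ]
blue [  406   116   129   145 12025] [466.3 182.9] [621.   -6.8  60. ]
```

View pics/w7.png

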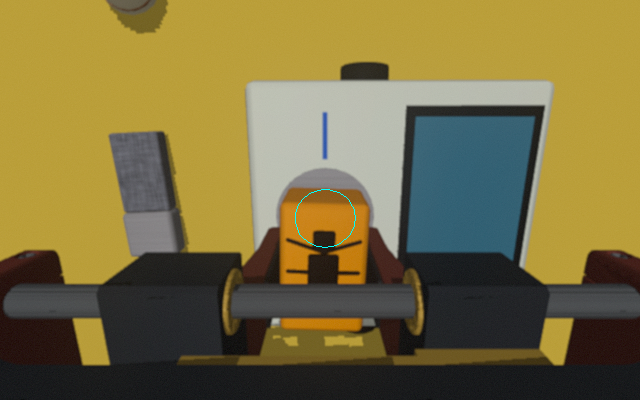

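The block is held level with the beetle up, and its column (325) is in line with the blue mark (324.5). It is about 1 mm towards −y, so I'm shifting +1 and lowering.

Request:
{"api": "move_arm", "payload": {"motion": [[0,1,-12,0,0,0,30],[0,1,-25,0,0,0,30],[0,1,-33,0,0,0,30],[0,1,-36,0,0,0,30],[0,1,-36,0,0,0,30]]}}

```text
t: 20.47
ee_pos: [522.5, -22.4, 73.1]
orientation: [-3.139, 0.12, 0.002]
ft_force: [1.1, 0.8, -1.7]
width: 40.0
```

Request:
{"api": "move_arm", "payload": {"motion": [[0,0,-1,0,0,0,30],[0,0,-1.5,0,0,0,30],[0,0,-1.5,0,0,0,30]]}}

```text
t: 20.72
ee_pos: [523.3, -22.2, 72.6]
orientation: [3.139, -0.119, 0.001]
ft_force: [-0.8, -0.4, -1.5]
width: 40.1
```

Request:
{"api": "move_arm", "payload": {"motion": [[0,0,-0.7,0,0,0,30],[0,0,-0.7,0,0,0,30]]}}

```text
t: 20.88
ee_pos: [523.2, -22.2, 71.7]
orientation: [3.139, -0.119, 0.001]
ft_force: [-0.5, 0.1, -0.9]
width: 40.0
```

Request:
{"api": "move_arm", "payload": {"motion": [[0,0,-0.7,0,0,0,30],[0,0,-0.7,0,0,0,30]]}}

```text
t: 21.05
ee_pos: [523.3, -22.2, 71.7]
orientation: [3.139, -0.119, 0.001]
ft_force: [-3.2, 0.2, 9.1]
width: 39.8
```

Contact was felt at about 9 N. I'm releasing, rising and checking.

Request:
{"api": "move_arm", "payload": {"motion": [[0,0,0.5,0,0,0,44],[0,0,0.5,0,0,0,52],[0,0,0.5,0,0,0,60],[0,0,10,0,0,0,62],[0,0,35,0,0,0,62]]}}

```text
t: 21.47
ee_pos: [520.8, -22.0, 104.0]
orientation: [-3.139, 0.119, 0.009]
ft_force: [0.7, 0.2, -0.2]
width: 61.1
```

Request:
{"api": "move_arm", "payload": {"motion": [[0,0,30,0,0,0,70],[0,10,65,0,0,0,80],[0,40,80,0,0,0,80],[0,55,80,0,0,0,80]]}}

```text
t: 21.8
ee_pos: [525.6, 34.2, 190.5]
orientation: [-3.138, 0.121, -0.012]
ft_force: [1.0, -0.2, 0.4]
width: 79.7
```

Run:
```python
from h import *
o=get_obs();print(o["t"],o["ee_pos"],o["width"])
for n in("wrist","scene","top"):
    im=get_image(n)
    print(n,"spec",[(q["p"],at_z(im,q["location"][::-1],66).round(1)) for q in mark_of(im,"specimen")[:1]])
    print("  lid",[(q["p"],at_z(im,q["location"][::-1],6).round(1)) for q in mark_of(im,"lid")[:2]])
    print("  tin",[(q["p"],at_z(im,q["location"][::-1],0).round(1)) for q in mark_of(im,"tin")[:2]])
    print("  cap",[(q["p"],at_z(im,q["location"][::-1],4).round(1)) for q in mark_of(im,"cap")[:1]])
    for s,c,m in comps(im,lambda H,S,V:(abs(H-13)<8)&(S>150)&(V>90),200):
        r=cv2.minAreaRect(np.argwhere(m)[:,::-1].astype(np.float32)); b=np.array([at_z(im,p,102)[:2] for p in cv2.boxPoints(r)])
        e=[b[1]-b[0],b[2]-b[1]]; print("amber",s,b.mean(0).round(1),[(np.hypot(*v).round(1),np.degrees(np.arctan2(v[1],v[0])).round(1)) for v in e])
    if n=="wrist":
        cv2.imwrite("pics/w8.png",np.array(im["color"])[:,:,::-1])
        for s,c,m in comps(im,lambda H,S,V:(abs(H-112)<14)&(S>90)&(V>50)): print("blue",s,c.round(1),at_z(im,c,60).round(1))
```

```text
21.8 [525.57300729  34.18926996 190.54684839] 79.69805039506225
wrist spec [(0.63, array([520.8, -22.8,  66. ]))]
  lid []
  tin []
  cap []
amber [ 302  222   47   62 2153] [523.5  -9.7] [(np.float64(56.2), np.float64(82.7)), (np.float64(37.6), np.float64(-6.8))]
blue [324 181   2  30  60] [324.5 195.5] [526.8  31.5  60. ]
blue [ 382  183   87  101 3858] [423.3 221.7] [620.6  -2.   60. ]
scene spec [(0.84, array([518.9, -19.7,  66. ]))]
  lid [(0.79, array([462.2, 335.9,   6. ]))]
  tin [(0.86, array([ 466.9, -296.4,    0. ]))]
  cap [(0.73, array([ 642.7, -239.9,    4. ]))]
amber [    0     0   180   168 19373] [  531.6 -1481.5] [(np.float64(1040.4), np.float64(-149.8)), (np.float64(2115.2), np.float64(71.0))]
amber [274  50  38  22 456] [  22.  -664.4] [(np.float64(214.6), np.float64(-178.3)), (np.float64(145.2), np.float64(58.4))]
amber [305 185  22  25 318] [535.9 -11.1] [(np.float64(59.1), np.float64(-169.4)), (np.float64(85.7), np.float64(80.4))]
amber [ 201  256   66   62 1855] [884.8  54.9] [(np.float64(97.2), np.float64(-166.8)), (np.float64(172.0), np.float64(89.8))]
amber [259 328  37  20 236] [901.3 239.5] [(np.float64(84.4), np.float64(159.0)), (np.float64(20.1), np.float64(67.7))]
top spec [(0.54, array([522.3, -18.2,  66. ]))]
  lid [(0.68, array([465.4, 339.9,   6. ])), (0.64, array([568.7, -19.7,   6. ]))]
  tin [(0.84, array([ 473.5, -291.9,    0. ]))]
  cap [(0.57, array([ 648.3, -249.9,    4. ]))]
```

View pics/w8.png

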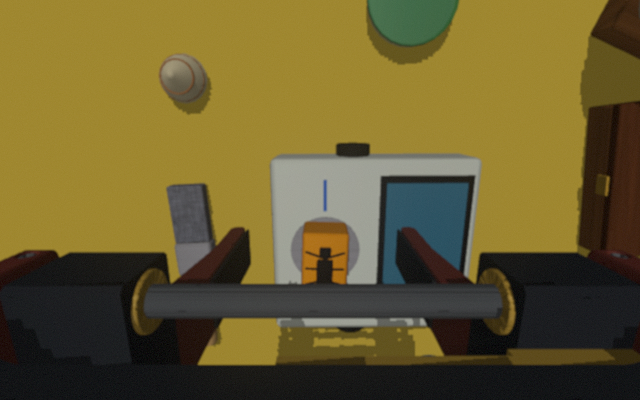

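The block lies flat on the lens, in line with the blue mark at (324,196). I'm going back for the lid.

Request:
{"api": "move_arm", "payload": {"motion": [[-6,30,0,0,0,0,80],[-13,69,0,0,0,0,80],[-20,108,0,0,0,0,80],[-27,147,0,0,0,0,80],[-34,186,0,0,0,0,80]]}}

```text
t: 22.97
ee_pos: [488.5, 220.4, 185.9]
orientation: [-3.139, 0.12, -0.0]
ft_force: [0.1, 0.4, 0.6]
width: 80.4
```

Request:
{"api": "move_arm", "payload": {"motion": [[-7,38,0,0,0,0,80],[-14,75,0,0,0,0,80],[-20,106,0,0,0,0,80],[-22.5,120,-5,0,0,0,80],[-22.5,120,-30,0,0,0,80]]}}

```text
t: 23.38
ee_pos: [468.3, 343.4, 158.7]
orientation: [-3.134, 0.114, -0.01]
ft_force: [1.1, 0.4, -0.3]
width: 79.8
```

Request:
{"api": "move_arm", "payload": {"motion": [[0,0,0,0,0,0,80],[0,0,0,0,0,0,80]]}}

```text
t: 23.55
ee_pos: [465.5, 337.6, 154.5]
orientation: [3.137, -0.119, -0.005]
ft_force: [1.2, 0.2, -0.1]
width: 80.1
```

Run:
```python
from h import *
o=get_obs();print(o["t"],o["ee_pos"],o["width"])
im=get_image("wrist")
print([(q["p"],at_z(im,q["location"][::-1],6)) for q in mark_of(im,"lid")])
for s,c,m in comps(im,lambda H,S,V:V<45,80): print("dark",s,c.round(1),at_z(im,c,47).round(1))
```

```text
23.55 [465.46274011 337.64845887 154.47963104] 80.05971763614102
[(0.8, array([469.18478973, 337.74787273,   6.        ]))]
dark [468 110  42  36 410] [479.5 126.7] [598.  388.7  47. ]
dark [314 180  32  35 887] [329.1 197. ] [469.6 338.3  47. ]
dark [ 197  231   53   54 1149] [232.4 264. ] [375.7 281.3  47. ]
dark [ 396  231   42   54 1118] [412.3 263.7] [541.8 269.3  47. ]
dark [    0   252   640   148 40048] [216.7 352. ] [346.1 187.5  47. ]
dark [  425   252   215   103 14078] [553.9 306.7] [676.5 214.5  47. ]
dark [450 278  23   7 105] [460.5 280.6] [586.7 248.7  47. ]
```

Request:
{"api": "move_arm", "payload": {"motion": [[1.5,0,-30,0,0,0,80],[1.5,0,-65,0,0,0,80],[1.5,0,-100,0,0,0,75],[1.5,0,-123,0,0,0,65],[1.5,0,-130,0,0,0,55]]}}

```text
t: 24.07
ee_pos: [467.0, 336.9, 23.3]
orientation: [3.137, -0.121, -0.005]
ft_force: [-0.9, -1.5, 0.7]
width: 65.0
```

Request:
{"api": "move_arm", "payload": {"motion": [[0,0,0,0,0,0,42],[0,0,0,0,0,0,33],[0,0,0,0,0,0,28],[0,0,0,0,0,0,20],[0,0,0,0,0,0,20]]}}

```text
t: 24.48
ee_pos: [469.2, 339.5, 27.5]
orientation: [-3.137, 0.119, -0.004]
ft_force: [2.7, -0.6, 2.7]
width: 31.8
```

Request:
{"api": "move_arm", "payload": {"motion": [[0,0,0,0,0,0,20],[0,0,3,0,0,0,20],[0,0,10,0,0,0,20],[0,0,28,0,0,0,20],[0,0,55,0,0,0,20]]}}

```text
t: 24.9
ee_pos: [466.0, 337.6, 79.5]
orientation: [3.136, -0.119, -0.007]
ft_force: [-0.8, 0.6, -2.7]
width: 28.9
```

Request:
{"api": "move_arm", "payload": {"motion": [[0,-12,30,0,0,0,20],[0,-40,65,0,0,0,20],[0,-75,90,0,0,0,20],[0,-115,90,0,0,0,20],[0,-155,90,0,0,0,20]]}}

```text
t: 25.32
ee_pos: [468.5, 183.5, 173.2]
orientation: [-3.138, 0.116, -0.006]
ft_force: [-0.1, -0.4, -3.1]
width: 29.5
```

Request:
{"api": "move_arm", "payload": {"motion": [[0,-40,0,0,0,0,20],[0,-80,0,0,0,0,20],[0,-120,0,0,0,0,20],[0,-160,0,0,0,0,20],[0,-185,0,0,0,0,20]]}}

```text
t: 25.73
ee_pos: [466.9, -3.7, 171.1]
orientation: [3.139, -0.121, -0.001]
ft_force: [0.7, 0.7, -2.7]
width: 29.2
```

Run:
```python
from h import *
o=get_obs();print(o["t"],o["ee_pos"],o["width"])
im=get_image("top");a=cv2.resize(np.array(im["color"])[160:270,300:480,::-1],None,fx=4,fy=4,interpolation=cv2.INTER_CUBIC)
def circ(cx,cy,z,r,col):
    q=np.array([proj(im,(cx+r*np.cos(u),cy+r*np.sin(u),z)) for u in np.linspace(0,2*np.pi,80)]);cv2.polylines(a,[np.round((q-[300,160]+.5)*4).astype(np.int32)],True,col,1)
circ(467,-297,60,75,(0,255,255));circ(467,-297,0,75,(255,255,0))
cv2.imwrite("pics/t9.png",a)
im=get_image("wrist");print("tin",[(q["p"],at_z(im,q["location"][::-1],0)) for q in mark_of(im,"tin")[:2]])
```

```text
25.7333 [466.91795741  -3.7326252  171.09551576] 29.246426664053143
tin []
```

View pics/t9.png

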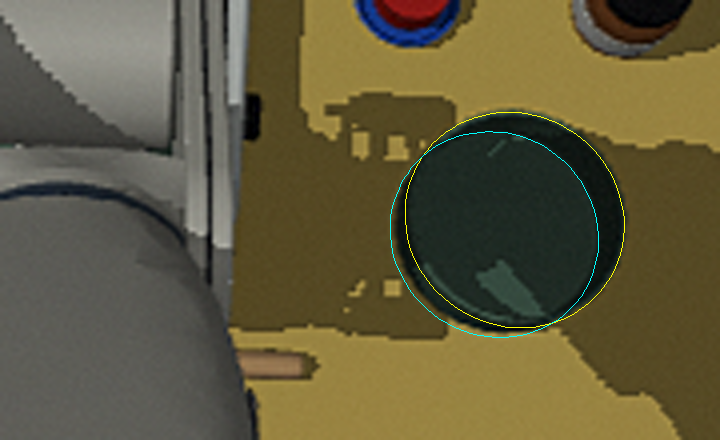

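The tin's rim matches the circle projected for a centre of (467,-297), so the tin hasn't moved. I'm carrying the lid there and lowering it.

Request:
{"api": "move_arm", "payload": {"motion": [[0,-35,0,0,0,0,20],[0,-75,0,0,0,0,20],[0,-115,0,0,0,0,20],[0,-155,0,0,0,0,20],[0,-195,0,0,0,0,20]]}}

```text
t: 26.3
ee_pos: [468.0, -196.2, 170.9]
orientation: [-3.139, 0.116, 0.0]
ft_force: [0.1, 0.6, -2.7]
width: 29.8
```

Request:
{"api": "move_arm", "payload": {"motion": [[-1,-38,0,0,0,0,20],[-1,-70,0,0,0,0,20],[-1,-92,-10,0,0,0,20],[-1,-101,-30,0,0,0,20],[-1,-101,-55,0,0,0,20]]}}

```text
t: 26.72
ee_pos: [468.9, -298.9, 116.7]
orientation: [3.137, -0.121, 0.006]
ft_force: [0.4, -0.6, -3.0]
width: 29.5
```

Request:
{"api": "move_arm", "payload": {"motion": [[0,0,-12,0,0,0,20],[0,0,-22,0,0,0,20],[0,0,-28,0,0,0,20],[0,0,-28,0,0,0,20]]}}

```text
t: 27.05
ee_pos: [466.8, -295.7, 86.9]
orientation: [-3.138, 0.117, 0.003]
ft_force: [0.0, 1.1, -1.9]
width: 29.6
```

Run:
```python
from h import *
o=get_obs();print(o["t"],o["ee_pos"],o["width"],o["ft_force"])
im=get_image("wrist");a=np.array(im["color"])[:,:,::-1].copy()
z=o["ee_pos"][2]-19.5
print("lid",[(q["p"],at_z(im,q["location"][::-1],z)) for q in mark_of(im,"lid")[:2]],"tin",[(q["p"],at_z(im,q["location"][::-1],0)) for q in mark_of(im,"tin")[:2]])
def circ(cx,cy,z,r,col):
    q=np.array([proj(im,(cx+r*np.cos(u),cy+r*np.sin(u),z)) for u in np.linspace(0,2*np.pi,80)]);cv2.polylines(a,[q.astype(np.int32)],True,col,1)
circ(467,-297,60,75,(0,255,255));circ(467,-297,0,75,(255,255,0));circ(467,-297,z+14,79,(255,0,255))
cv2.imwrite("pics/w10.png",a)
```

```text
27.05 [ 466.84674709 -295.71542962   86.91416641] 29.625010902490544 [ 0.00416751  1.07962466 -1.90719752]
lid [(0.69, array([ 465.37349473, -295.11159935,   67.41416641]))] tin []
```

View pics/w10.png

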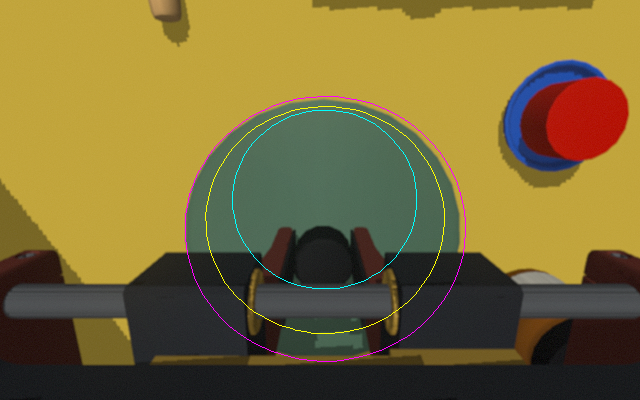

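The lid's disc matches the circle centred on the tin to within about 2 mm, so I'm lowering with force checks.

Request:
{"api": "move_arm", "payload": {"motion": [[0,0,-5,0,0,0,20],[0,0,-9,0,0,0,20],[0,0,-9,0,0,0,20]]}}

```text
t: 27.45
ee_pos: [466.8, -296.7, 78.4]
orientation: [-3.139, 0.119, 0.001]
ft_force: [-0.7, 1.1, -3.3]
width: 29.3
```

Request:
{"api": "move_arm", "payload": {"motion": [[0,0,-3,0,0,0,20],[0,0,-5,0,0,0,20],[0,0,-5,0,0,0,20]]}}

```text
t: 27.7
ee_pos: [467.0, -297.0, 73.6]
orientation: [3.139, -0.12, -0.0]
ft_force: [-0.4, -0.3, -1.5]
width: 29.6
```

Request:
{"api": "move_arm", "payload": {"motion": [[0,0,-1,0,0,0,20],[0,0,-1.5,0,0,0,20],[0,0,-1.5,0,0,0,20]]}}

```text
t: 27.95
ee_pos: [467.0, -297.1, 73.4]
orientation: [3.139, -0.12, 0.0]
ft_force: [-4.1, 2.3, 11.2]
width: 29.4
```

Contact came at TCP 73.4, which matches the seated height given this grasp's offset. I'm releasing and checking.

Request:
{"api": "move_arm", "payload": {"motion": [[0,0,0.8,0,0,0,35],[0,0,0.8,0,0,0,48],[0,0,0.8,0,0,0,60],[0,0,0.8,0,0,0,65],[0,0,10,0,0,0,65]]}}

```text
t: 28.37
ee_pos: [466.1, -296.3, 81.1]
orientation: [-3.138, 0.119, 0.004]
ft_force: [-0.6, 0.7, -0.5]
width: 57.8
```

Request:
{"api": "move_arm", "payload": {"motion": [[0,0,30,0,0,0,65],[0,0,65,0,0,0,65],[0,0,100,0,0,0,65],[-20,20,120,0,0,0,65],[-40,50,120,0,0,0,65]]}}

```text
t: 28.78
ee_pos: [430.1, -249.6, 207.4]
orientation: [3.134, -0.121, 0.014]
ft_force: [0.4, 0.9, 0.5]
width: 65.3
```

Run:
```python
from h import *
o=get_obs();print(o["t"],o["ee_pos"],o["width"],o["ft_force"])
for n in("wrist","scene"):
    im=get_image(n)
    for l,z in dict(lid=52,tin=0,specimen=66,cap=4,dish=0).items(): print(n,l,[(round(q["p"],2),at_z(im,q["location"][::-1],z).round(1)) for q in mark_of(im,l)[:1]])
    if n=="wrist":
        k=[(c,s) for s,c,m in comps(im,lambda H,S,V:V<45,200)]; print([(s.tolist(),at_z(im,c,94).round(1)) for c,s in k])
        w=np.array(im["color"])
    else:
        b=cv2.resize(np.array(im["color"])[120:260,190:390],None,fx=4,fy=4,interpolation=cv2.INTER_CUBIC)
cv2.imwrite("pics/s11.png",b[:,:,::-1]);cv2.imwrite("pics/w11.png",w[:,:,::-1])
```

```text
28.7833 [ 430.11482737 -249.5904403   207.38464755] 65.30730989668744 [0.42391844 0.92196206 0.45465818]
wrist lid [(0.96, array([ 465.4, -299.6,   52. ]))]
wrist tin []
wrist specimen []
wrist cap []
wrist dish []
[([470, 0, 100, 9, 713], array([ 594.3, -108.9,   94. ])), ([412, 35, 35, 18, 564], array([ 524.3, -131.3,   94. ])), ([349, 226, 31, 34, 854], array([ 464.7, -296.6,   94. ])), ([383, 231, 37, 54, 1021], array([ 494.2, -320.6,   94. ])), ([0, 232, 640, 168, 59277], array([ 402.4, -394. ,   94. ]))]
scene lid [(0.63, array([ 459.2, -297.6,   52. ]))]
scene tin [(0.6, array([ 478.1, -305.8,    0. ]))]
scene specimen [(0.84, array([511.3, -26.8,  66. ]))]
scene cap [(0.79, array([ 646.9, -245.9,    4. ]))]
scene dish [(0.6, array([ 641.4, -240.3,    0. ]))]
```

View pics/s11.png

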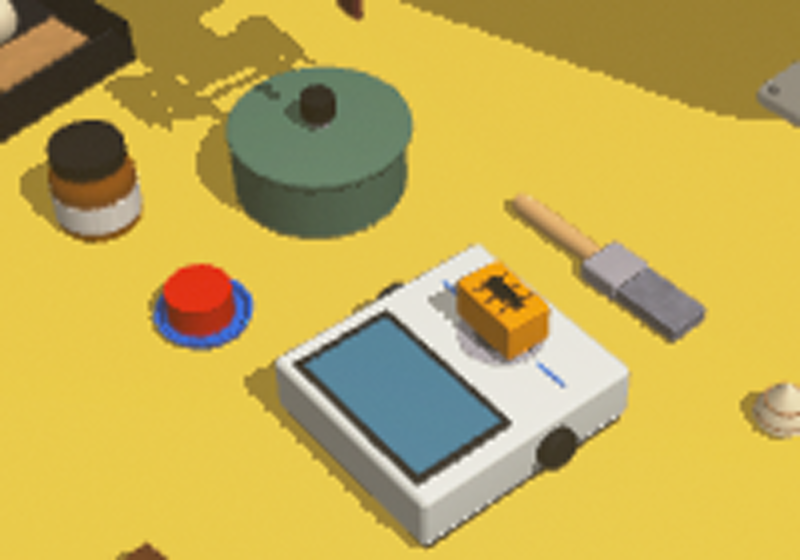

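The scene view shows the lid level and seated, the cap in the dish, and the block beetle-up between the blue marks. That makes 12 pictures viewed, so I'm doing one numeric centring check of the block before handing in.

Run:
```python
from h import *
im=get_image("scene")
def hull(pts):
    m=np.zeros((1600,2560),np.uint8);q=np.array([proj(im,p) for p in pts])*4+2
    cv2.fillConvexPoly(m,cv2.convexHull(q.astype(np.int32)),1);return m
def fit(mask,make,g):
    M=cv2.resize(mask.astype(np.uint8),None,fx=4,fy=4,interpolation=cv2.INTER_NEAREST)
    return max(((lambda h:(h&M).sum()/(h|M).sum())(hull(make(*p))),p) for p in g)
for s,c,m in comps(im,lambda H,S,V:(abs(H-13)<8)&(S>140)&(V>60),150):
    if abs(c[0]-315)<15 and abs(c[1]-197)<15:
        m=cv2.morphologyEx(m.astype(np.uint8),cv2.MORPH_CLOSE,np.ones((7,7)))
        def mk(x,y,a):
            u=np.array([np.cos(a),np.sin(a)]);v=np.array([-u[1],u[0]])
            return [(*(np.array([x,y])+i*32*u+j*20*v),z) for i in(-1,1) for j in(-1,1) for z in(66,102)]
        print("block",s,fit(m,mk,[(x,y,np.radians(a)) for x in range(510,536,2) for y in range(-36,-10,2) for a in(78,82,86,90,94)]))
for s,c,m in comps(im,lambda H,S,V:(abs(H-112)<16)&(S>60)&(V>50),4):
    if 295<c[0]<335 and 180<c[1]<225: print("mark",s,at_z(im,c,60).round(1))
```

```text
block [305 185  22  25 333] (np.float64(0.871931696905016), (524, -24, np.float64(1.361356816555577)))
mark [301 190   3   3   4] [520. -85.  60.]
mark [324 211   7   6  10] [529.8  34.1  60. ]
```

```bash
python3 -c "
from workcell import *
print(close_job())"
```

```text
the job is handed in; nothing more can be done
None
```

I did all four steps in order and handed the job in at about 29 s; `close_job` gives no verdict, so the result is not confirmed.

- **Lid to mat:** It was set down knob up at about (467, 339), within a few mm of the mat's centre, and let go before the next step.
- **Cap in dish:** The wrist camera puts it at (643, -242) against a dish centre of (643, -241). Readings from the other cameras scatter by up to about 10 mm.
- **Block on lens:** It lies beetle up at (524, -24) by a box fit to the scene image, against a lens position of (523.3, -23.3). The arm's heading at release was about 86°, matching the blue marks. The fit itself gave 78° (the lower edge of its search), about 8° off the marks. That is coarse at this resolution and still inside the 15° limit.
- **Lid back on tin:** It looks level and seated at about (465, -298), against a tin centre of about (467, -297). Contact came at the height I expected for a seated lid.

In the last scene picture, nothing visible had been knocked over or clearly moved. The networks' marks for the block and tin in that view were 8–14 mm off the other measurements, and I treated those as network error.

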